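# Pop open the storage box and put the spice jar away

### The arm

A 6-joint arm with a two-finger parallel gripper is mounted at the origin on a cart in front of the work surface, level with it; the furniture and walls round the work are solid. World frame = base frame: x ahead of the robot, y to its left, z up, the work surface at z = 0. Lengths are in mm, angles in rad, forces in N, time in s.
With the tool pointing down it reaches from about 275 to 1000 mm from the base axis. Payload 8.4 kg.
Tool frame: the origin (TCP) lies midway between the tips of the shut fingers; the grasp point (between the pads) lies 19 mm behind it; z points along the fingers, y is the line along which they close (so a half turn about z gives the same grasp; the last joint's range is limited). The gripper opens to 85 mm and grips with 20 to 120 N. Pads are 22 mm wide; open, the fingers measure 114 mm over their backs; the gripper's body (76 mm by 85 mm) begins 54 mm behind the grasp point. The pads swing forward as they close: fully open they stand 13 mm farther back than shut.
Start: joints at [-1.243, 0.353, 1.633, -0, 1.155, -0.002], TCP at [202.407, -591.32, 231.281] pointing down, gripper open.
Joint ranges: [-2.63, 2.63], [-0.92, 2.1], [0.06, 2.66], [-1.3, 4.44], [0, 2.69], [-3.02, 3.02]. Speed limits (rad/s): [2.22, 2.22, 2.79, 3.14, 3.14, 3.14].

### API

Orientations are given as [roll, pitch, yaw] about the fixed x, y, z axes, in that order (R = Rz(yaw) Ry(pitch) Rx(roll)).
In Python, from rig import telemetry, optics, r gives the robot as it stands.
- The arm moves only by the tool play_rows, never from a script. Its arguments are lists of equal length, an entry for each row: "dp": the shift along the tool's x, y, z in units of 40 mm (1.0 is 40 mm), a list of three; "rot": the turn, a rotation vector about the tool's x, y, z in units of 6 degrees (1.0 is 6 degrees), a list of three. In form: {"dp": [[tx, ty, tz], ...], "rot": [[ax, ay, az], ...]}. A call has 1 to 5 rows; each row is the pose to reach, as a shift and turn from the pose commanded when the call began, along the tool's axes at that moment; what a row does not reach only later rows make up. A row lasts 1/12 s, in which the tool goes at most 41.7 mm and 7.16 degrees, less where a joint would pass 70% of its speed; a pose out of reach is approached as far as the arm can. A call with a gripper value outside its range is refused whole. "fingers" is the opening, from 0 (shut) to 1 (fully open), set as the call begins (left out, the last holds). The fingers move at their own pace and stop on an object; "grip_force" is the grip in N (left out, the last holds). Time passes only in rows, so rows that repeat a pose let the fingers close. It gives the time, the measured TCP pose, the force, the opening and the grip force at its end, in the units of the state.
- telemetry.sense(): the state, without advancing time (a new reading comes with each control period).
- optics.grab_frame(name): name is "scene" or "top" or "wrist"; returns a dict with "color" (400x640x3 uint8, red, green, blue), "mtx" (3x3 intrinsics, pixels), "D" ([k1, k2, p1, p2, k3] as OpenCV has them; the pictures are not rectified), "R" (3x3) and "t" (3): a world point X has camera coordinates R X + t; the wrist camera has in their place "mount" (4x4, takes a point from camera to tool coordinates, whose origin is the TCP and whose axes are the flange's). Camera axes: x right, y down, z forward; pixel columns grow to the right and rows downward; lengths in mm; the calibration is good to about 2 mm. A picture is of the moment at which its call begins: read the wrist's pose just before it. There is no depth.
- r.sign_off(): hands the job in; it is judged then, once.
The state is a dict: "clock": time; "qpos": joint angles; "qvel": joint speeds; "joint_efforts": joint torques, N m; "eef_pos": TCP position; "tcp_rot": TCP orientation; "contact_force": force on the tool from outside, world axes, zero at the start; "wrist_torque": the same for the moment, N m; "opening": opening from 0.0 (shut) to 1.0 (fully open); "grasp_force": force on a finger pad.
Only numpy, scipy, OpenCV 4.12 (cv2) and the standard library are available. Lean on these libraries where they do the work, as an engineer would, in place of code of your own. Each camera call takes 0.05 s, during which the arm holds its last target. There are 200 camera calls.

### The job

Press the release button of the storage box so that its lid springs up, then take the lid by its handle, swing it right back and steady it with the hand until it leans on its stop, without letting it slam. Then stand the spice jar upright on the floor of the open box, setting it down rather than dropping it. Leave the mug and the tin where they are.

Things in the scene. Friction and masses are not known exactly. Their poses are not given: they have to be found in the camera images.
- box: Fixed open-topped metal storage box with a wooden hinged lid, 140 (own x) by 170 (own y) by 120 mm high, walls and floor 5 mm. Origin: centre of its underside. Own -x is its front (latch, button, handle), own +x its hinge side, z up; its front is turned roughly to the room's -y (the robot's right). The hinge line runs along own y at x = +70, z = 126 mm
- button_top (a point): Centre of the top of the round black release button, 30 mm across, at box x = -92, y = -43, z = 143 mm; pressed straight down, 4 N push it all the way, it springs back. It stands on a grey latch housing (42 mm deep, box y = -83 to -19, top z = 122 mm) on the front wall; the steel bolt beside it (y = -72, top z = 136 mm) holds the lid's front edge
- release (a joint): Travel of the release button in m: 0 out, 0.008 fully down; the lid comes free from about 0.0055
- box_lid (a joint): Lid angle, rad: 0 shut and latched, 1.57 upright, 1.72 leaning back on its stop. Once released a spring throws it up at once to about 0.43, where it comes to rest on the spring. From there it moves freely (0.13 kg): let go short of upright it falls back to about 0.43, past upright it falls onto the stop
- handle (a point): Middle of the 10 mm round bar of the lid's handle, 60 mm long, parallel to the hinge line, 184 mm from it in the plane of the lid, at box y = +32 mm. It is the front of a loop, 37 mm clear between bar and lid edge, 50 mm between the arms. It can be pinched from above, one finger through the loop; the bar turns between the fingers as the lid swings
- box_floor (a point): Centre of the inner floor of the box, 5 mm above the worktop; inside 130 by 160 mm, 115 mm deep. A spring sleeve 18 mm square, 118 mm high, fills the inner corner at box x = +56, y = +72 mm
- jar: Round spice jar with a screw cap, 45 mm in diameter, 106 mm tall, 0.08 to 0.15 kg, standing on the worktop to the right of the box. Origin: centre of its underside; own z is up
- mug: Bystander: spotted mug, 82 mm wide, 114 mm over its handle, 91 mm tall, standing beyond the jar. Origin: centre of its underside
- tin: Bystander: round food tin, 75 mm in diameter, 58 mm tall, standing to the left of the box. Origin: centre of its underside

How it is judged:
By the outcome, as a careful person would: the job done as asked, in the order asked, and still so for the second after the job is handed in, with the robot touching nothing.
It also fails if it takes over 64 s, if anything falls off the work surface, if the arm or the gripper's body presses on something with over 40 N, if the wrist force passes 120 N, or if a joint passes its speed limit or range.

## Working session

There is one attempt and no reset: what is moved stays moved. The work goes in short steps, Python scripts to look and compute and a tool call to move; the robot and the scene stay as the last step left them, time stands still between calls to the robot, and variables do not carry over. Pictures are saved under pics/ and viewed, at most 12 in all, crops included, and the job is handed in when it is done.

Besides the shell and the picture viewer there is one more tool, called after "Emit:" in YAML: its name, and indented under it one key for each argument. play_rows: Moves the arm, as the interface text tells. Its arguments: {"type":"object","properties":{"dp":{"type":"array"},"rot":{"type":"array"},"fingers":{"type":"number"},"grip_force":{"type":"number"}},"required":["dp","rot"]}

```bash
mkdir -p pics; ls
python3 - <<'E'
from rig import telemetry, optics, r
import cv2,numpy as np,pickle
s=telemetry.sense(); print(s)
F={}
for n in("scene","top","wrist"):
    f=optics.grab_frame(n);F[n]=f
    cv2.imwrite(f"pics/{n}0.png",f["color"][...,::-1])
    print(n,f["mtx"].tolist(),f["D"],f.get("R"),f.get("t"),f.get("mount"))
pickle.dump(F,open("f0.pkl","wb"))
a=np.vstack([F["scene"]["color"],F["top"]["color"]])
E
```

```text
pics
{'clock': 0.0, 'qpos': array([-1.24339180e+00,  3.53661833e-01,  1.63417081e+00,  2.18018683e-05,
        1.15522713e+00, -2.40754882e-03]), 'qvel': array([ 0.00070999,  0.00049689,  0.00021723,  0.00095887, -0.00010584,
       -0.00051248]), 'joint_efforts': array([-2.50031364e-03, -6.05258989e+01, -3.42066622e+01, -4.40359872e-04,
        9.33135976e-03,  1.67020232e-05]), 'eef_pos': array([ 202.25434275, -590.83261088,  230.53746116]), 'tcp_rot': array([-3.14012558e+00, -2.34654126e-05,  3.29803240e-01]), 'contact_force': array([-0.27237209,  0.23878052,  0.41033699]), 'wrist_torque': array([ 0.06111457, -0.00526298, -0.01142509]), 'grasp_force': 0.0, 'opening': 1.002269960629879}
scene [[396.5324321098246, 0.0, 306.9121237958974], [0.0, 396.5324321098246, 195.74372784509592], [0.0, 0.0, 1.0]] [-0.0953643  0.         0.         0.         0.       ] [[-0.59571218 -0.80294315 -0.02023101]
 [-0.42229595  0.33453282 -0.84246895]
 [ 0.6832226  -0.49332554 -0.53836492]] [344.58471992 319.69583975 917.24098826] None
top [[370.6019499890765, 0.0, 320.6481880474304], [0.0, 370.6019499890765, 196.00783720545127], [0.0, 0.0, 1.0]] [-0.07493831  0.          0.          0.          0.        ] [[-0.01724618 -0.99967818 -0.01860392]
 [-0.990037    0.01967456 -0.13942616]
 [ 0.13974731  0.016014   -0.9900577 ]] [  46.04069173  543.87045474 1088.19299937] None
wrist [[332.3262225652216, 0.0, 319.5184623829044], [0.0, 332.3262225652216, 196.3276832872648], [0.0, 0.0, 1.0]] [-0.02443489  0.          0.          0.          0.        ] None None [[ 1.87981914e-04 -9.52203177e-01 -3.05465342e-01  7.84676866e+01]
 [ 9.99999834e-01  3.45619743e-04 -4.61978218e-04 -6.14166537e-01]
 [ 5.45471980e-04 -3.05465204e-01  9.52203083e-01 -1.43072445e+02]
 [ 0.00000000e+00  0.00000000e+00  0.00000000e+00  1.00000000e+00]]
```

View pics/top0.png

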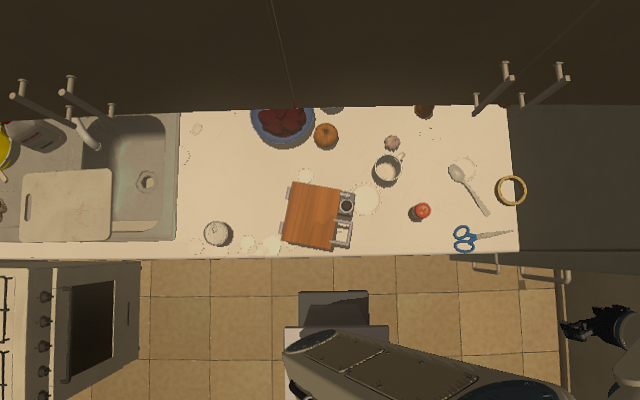

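View pics/scene0.png

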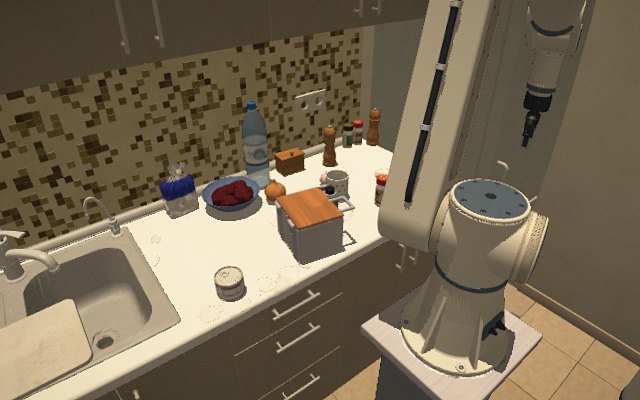

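The top view shows the lid at about (318,215), button (347,207), handle (343,235), red-capped jar (422,211), mug (386,170) and tin (217,233). The scene view shows the box at (310,222), with the jar partly hidden at (381,188).

```bash
cat > h.py <<'E'
import numpy as np,cv2,pickle
from scipy.spatial.transform import Rotation as Ro
def cam(f,s=None):
    "R,t world->cam"
    if f.get("R") is not None: return np.array(f["R"]),np.array(f["t"])
    M=np.array(f["mount"]); Rt=Ro.from_euler("xyz",s["tcp_rot"]).as_matrix()
    Rc=Rt@M[:3,:3]; c=Rt@M[:3,3]+s["eef_pos"]
    return Rc.T,-Rc.T@c
def ray(f,px,s=None):
    R,t=cam(f,s)
    u=cv2.undistortPoints(np.array(px,float).reshape(-1,1,2),np.array(f["mtx"]),np.array(f["D"]))[:,0]
    d=np.c_[u,np.ones(len(u))]@R
    return -R.T@t,d
def plane(f,px,z,s=None):
    c,d=ray(f,px,s); return c+d*((z-c[2])/d[:,2])[:,None]
def proj(f,X,s=None):
    R,t=cam(f,s)
    return cv2.projectPoints(np.array(X,float).reshape(-1,1,3),cv2.Rodrigues(R)[0],t,np.array(f["mtx"]),np.array(f["D"]))[0][:,0]
def plan(s,target,yaw=None):
    "tool-frame shift in 40mm units to world target; yaw turn for a downward tool"
    Rt=Ro.from_euler("xyz",s["tcp_rot"])
    print("dp",np.round(Rt.inv().apply(np.array(target)-s["eef_pos"])/40,2))
    if yaw is not None:
        Rg=Ro.from_euler("xyz",[np.pi,0,yaw]); print("rot",np.round(np.degrees((Rt.inv()*Rg).as_rotvec())/6,2))
E
python3 - <<'E'
from h import *
F=pickle.load(open("f0.pkl","rb"));f=F["top"];im=f["color"]
hsv=cv2.cvtColor(im,cv2.COLOR_RGB2HSV)
def blob(m,roi,name):
    x0,y0,x1,y1=roi; k=np.zeros_like(m);k[y0:y1,x0:x1]=m[y0:y1,x0:x1]
    c=max(cv2.findContours(k,0,2)[0],key=cv2.contourArea); print(name,cv2.minAreaRect(c),cv2.contourArea(c)); return c
wood=cv2.inRange(hsv,(5,110,60),(20,255,255)); 
c=blob(wood,(270,170,365,260),"lid"); b=cv2.boxPoints(cv2.minAreaRect(c)); print(plane(f,b,132))
red=cv2.inRange(hsv,(0,120,60),(8,255,255))|cv2.inRange(hsv,(172,120,60),(180,255,255))
c=blob(red,(400,190,440,230),"jar"); print(plane(f,[cv2.minAreaRect(c)[0]],100))
a=cv2.resize(im[150:260,270:445],None,fx=4,fy=4,interpolation=cv2.INTER_CUBIC)
cv2.imwrite("pics/crop1.png",a[...,::-1])
E
```

```text
lid ((310.9840087890625, 215.0880126953125), (51.16123580932617, 60.99993896484375), 10.30484676361084) 2951.5
[[410.03924535 147.35586676 132.        ]
 [577.03451056 116.15757578 132.        ]
 [548.1702157  -24.35526295 132.        ]
 [382.81031551   9.52661354 132.        ]]
jar ((422.076904296875, 210.11537170410156), (14.699555397033691, 14.976905822753906), 56.3099365234375) 166.5
[[ 489.46287335 -254.35445232  100.        ]]
```

View pics/crop1.png

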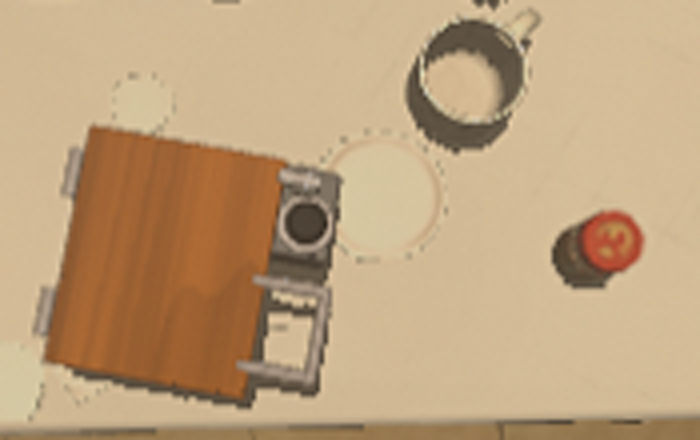

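The crop puts the button at full-frame (346.5,205.8), the handle bar middle at about (350,233.7) and the jar cap at (423,210). The mug rim is at about (388,168).

```bash
cat >> h.py <<'E'
def box2w(P,B): # B=x,y,yaw
    c,s=np.cos(B[2]),np.sin(B[2]); P=np.atleast_2d(P).astype(float)
    return np.c_[B[0]+c*P[:,0]-s*P[:,1],B[1]+s*P[:,0]+c*P[:,1],P[:,2]]
E
python3 - <<'E'
from h import *
from scipy.optimize import least_squares
F=pickle.load(open("f0.pkl","rb"));f=F["top"]
q=lambda x,y:[270+x/4,150+y/4]
# button, bar ends, lid hinge corners (image)
px=np.array([q(306,223),q(325,290),q(313,380),q(45,360),q(92,127),q(283,161)])
for n,p,z in zip("btn bar1 bar2 hingeNear hingeFar frontFar".split(),px,[143,130,130,132,132,132]): print(n,plane(f,[p],z)[0].round(1))
P=np.array([[-92,-43,143],[-114,2,130],[-114,62,130],[70,85,132],[70,-85,132],[-71,-85,132]])
g=lambda B:(proj(f,box2w(P,B))-px).ravel()
o=least_squares(g,[480,60,1.38]);print(o.x,g(o.x).reshape(-1,2).round(2))
B=o.x
print("handle",box2w([-114,32,128],B),"press",box2w([-96,-47,143],B),"place",box2w([-15,-5,5],B))
print("jar",plane(f,[[423,210],[422.1,210.1]],106),"mug",plane(f,[q(472,70)],91))
fs=F["scene"]; print("scene proj btn,handle,jar cap",proj(fs,np.r_[box2w([[-92,-43,143],[-114,32,128],[70,85,132],[-71,85,132]],B),[[489,-254,106]]]).round(1))
E
```

```text
btn [501.5 -36.2 143. ]
bar1 [456.2 -48.8 130. ]
bar2 [394.6 -38.8 130. ]
hingeNear [411.4 144.9 132. ]
hingeFar [573.4 111.3 132. ]
frontFar [546.5 -21.9 132. ]
[478.38672357  61.52991183   1.37375059] [[ 0.32 -0.39]
 [ 0.42  0.74]
 [-0.27 -0.23]
 [-0.69  0.99]
 [-0.79 -0.71]
 [ 1.   -0.48]]
handle [[424.68781595 -43.99936051 128.        ]] press [[505.68302014 -41.81374881 143.        ]] place [[480.35337329  45.84130804   5.        ]]
jar [[ 489.15506465 -255.46370298  106.        ]
 [ 488.9231137  -252.8731483   106.        ]] mug [[ 617.57726523 -163.53391638   91.        ]]
scene proj btn,handle,jar cap [[330.7 187.4]
 [349.4 201.8]
 [299.6 227.7]
 [345.7 213.9]
 [383.3 177.5]]
```

```bash
cat >> h.py <<'E'
BX=np.array([478.4,61.5,1.374]); YAW=BX[2]-np.pi/2
E
python3 - <<'E'
from h import *
from rig import telemetry
s=telemetry.sense(); p=s["eef_pos"]; T=box2w([-98,-47,190],BX)[0]; print(T)
plan(s,p+(T-p)*.3,YAW); plan(s,T)
s2=dict(s);s2["tcp_rot"]=[np.pi,0,YAW];s2["eef_pos"]=p+(T-p)*.3; plan(s2,T)
E
```

```text
[505.33101353 -43.79824552 190.        ]
dp [ 3.48 -3.15  0.31]
rot [-0.01  0.    5.03]
dp [ 11.6  -10.49   1.03]
dp [  3.33 -10.43   0.71]
```

Emit:
play_rows:
  dp:
    - [0.7, -0.63, 0.06]
    - [1.4, -1.26, 0.12]
    - [2.1, -1.9, 0.18]
    - [2.8, -2.5, 0.25]
    - [3.5, -3.15, 0.3]
  rot:
    - [0, 0, 1]
    - [0, 0, 2]
    - [0, 0, 3]
    - [0, 0, 4]
    - [0, 0, 5]
  fingers: 0

```text
clock: 0.57
eef_pos: [294.4, -425.2, 218.9]
tcp_rot: [-3.141, 0.0, -0.2]
contact_force: [1.0, 0.0, -0.2]
opening: 0.297
grasp_force: 0.0
```

Emit:
play_rows:
  dp:
    - [0.28, -0.87, 0.06]
    - [0.57, -1.75, 0.12]
    - [0.86, -2.6, 0.18]
    - [1.13, -3.5, 0.24]
    - [1.4, -4.4, 0.3]
  rot:
    - [0, 0, 0]
    - [0, 0, 0]
    - [0, 0, 0]
    - [0, 0, 0]
    - [0, 0, 0]

```text
clock: 0.98
eef_pos: [383.3, -263.2, 207.2]
tcp_rot: [3.142, -0.0, -0.194]
contact_force: [1.4, -0.2, -0.1]
opening: -0.001
grasp_force: 0.0
```

Emit:
play_rows:
  dp:
    - [0.28, -0.87, 0.06]
    - [0.57, -1.75, 0.12]
    - [0.86, -2.6, 0.18]
    - [1.13, -3.5, 0.24]
    - [1.4, -4.4, 0.3]
  rot:
    - [0, 0, 0]
    - [0, 0, 0]
    - [0, 0, 0]
    - [0, 0, 0]
    - [0, 0, 0]

```text
clock: 1.4
eef_pos: [472.2, -101.1, 195.2]
tcp_rot: [3.142, -0.0, -0.194]
contact_force: [0.7, -0.5, -0.0]
opening: -0.0
grasp_force: 0.0
```

Run:
```python
from h import *
from rig import telemetry,optics
s=telemetry.sense(); f=optics.grab_frame("wrist"); im=f["color"].copy()
P=proj(f,box2w([[-92,-43,143],[-114,32,128],[-71,-85,132],[70,-85,132]],BX),s)
print(P.round(1))
for p in P: cv2.circle(im,tuple(int(v) for v in p),4,(0,255,0),1)
cv2.imwrite("pics/w1.png",im[...,::-1]); pickle.dump((s,f),open("w1.pkl","wb"))
plan(s,box2w([-98,-47,150],BX)[0],YAW)
```

```text
[[209.4 193.2]
 [256.2 285.4]
 [174.4 122.2]
 [-46.1 123.5]]
dp [ 0.54 -1.57  1.13]
rot [ 0.   -0.    0.03]
```

View pics/w1.png

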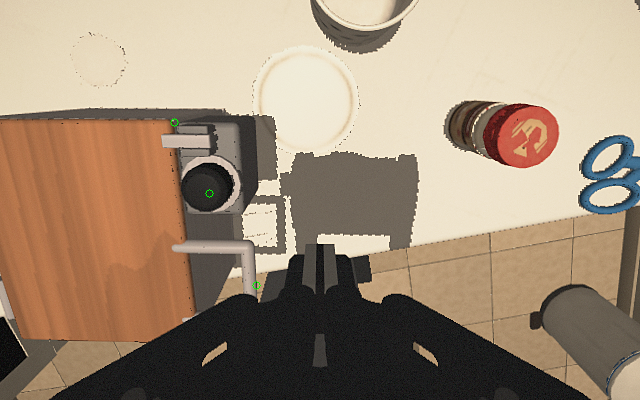

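The wrist view shows the button at about (208,186), the lid's front far corner at (177,121), the bar's front line near column 249 and the jar cap centre at (522,135).

Run:
```python
from h import *
s,f=pickle.load(open("w1.pkl","rb"))
hsv=cv2.cvtColor(f["color"],cv2.COLOR_RGB2HSV)
c,sn=np.cos(BX[2]),np.sin(BX[2]);inv=lambda X:(np.c_[(X-np.r_[BX[:2],0])[:,:2]@np.array([[c,-sn],[sn,c]]),X[:,2]]).round(1)
k=np.zeros((400,640),np.uint8);k[150:222,175:240]=cv2.inRange(hsv,(0,0,0),(180,255,48))[150:222,175:240]
cn=max(cv2.findContours(k,0,2)[0],key=cv2.contourArea);print(cv2.fitEllipse(cn))
print("btn",[inv(plane(f,[p],143,s)) for p in(cv2.fitEllipse(cn)[0],(208,186))])
print("corner",inv(plane(f,[(177,121)],132,s)),"bar corner",inv(plane(f,[(249,242)],131,s)), "jar",plane(f,[(522,135)],106,s))
```

```text
((206.67247009277344, 186.47679138183594), (46.052940368652344, 50.98659896850586), 69.64921569824219)
btn [array([[-90.7, -47.3, 143. ]]), array([[-91.6, -47.6, 143. ]])]
corner [[-72.7 -85.7 132. ]] bar corner [[-111.6   -4.3  131. ]] jar [[ 492.84341734 -248.77150199  106.        ]]
```

Emit:
play_rows:
  dp:
    - [0.2, -0.5, 0.3]
    - [0.4, -1.1, 0.6]
    - [0.54, -1.57, 0.9]
    - [0.54, -1.57, 1.1]
    - [0.54, -1.57, 1.1]
  rot:
    - [0, 0, 0]
    - [0, 0, 0]
    - [0, 0, 0]
    - [0, 0, 0]
    - [0, 0, 0]

```text
clock: 1.87
eef_pos: [503.9, -44.8, 149.5]
tcp_rot: [3.141, 0.003, -0.192]
contact_force: [-0.1, -0.6, 0.8]
opening: -0.002
grasp_force: 0.0
```

Emit:
play_rows:
  dp:
    - [0, 0, 0.1]
    - [0, 0, 0.18]
    - [0, 0, 0.25]
    - [0, 0, 0.3]
    - [0, 0, 0.32]
  rot:
    - [0, 0, 0]
    - [0, 0, 0]
    - [0, 0, 0]
    - [0, 0, 0]
    - [0, 0, 0]

```text
clock: 2.28
eef_pos: [504.9, -46.1, 138.6]
tcp_rot: [3.141, -0.0, -0.194]
contact_force: [-0.8, -1.4, 3.1]
opening: -0.001
grasp_force: 1.6
```

Emit:
play_rows:
  dp:
    - [0, 0, 0.05]
    - [0, 0, 0.08]
    - [0, 0, 0.1]
    - [0, 0, 0.1]
  rot:
    - [0, 0, 0]
    - [0, 0, 0]
    - [0, 0, 0]
    - [0, 0, 0]

```text
clock: 2.62
eef_pos: [506.0, -45.5, 135.2]
tcp_rot: [-3.141, -0.002, -0.194]
contact_force: [-2.7, -8.0, 51.6]
opening: 0.002
grasp_force: 29.8
```

Run:
```python
from h import *
from rig import telemetry,optics
a=optics.grab_frame("top")["color"][150:260,270:445];b=optics.grab_frame("scene")["color"][140:250,255:430]
cv2.imwrite("pics/c2.png",cv2.resize(np.hstack([a,b]),None,fx=2.2,fy=2.2)[...,::-1]); print(telemetry.sense())
```

```text
{'clock': 2.7167, 'qpos': array([-9.26486404e-02,  2.91282557e-01,  1.96767990e+00,  1.88953581e-04,
        8.77698811e-01,  1.67185352e+00]), 'qvel': array([ 0.00165933,  0.00895342,  0.00633827, -0.00883827,  0.00643892,
       -0.00055955]), 'joint_efforts': array([ 6.17765374e-01, -4.25079238e+01, -2.17988312e+01,  2.86330925e-01,
        2.69537894e-01,  2.71479694e-03]), 'eef_pos': array([507.44444226, -45.59253121, 136.34693235]), 'tcp_rot': array([-3.14094994, -0.00489149, -0.19382777]), 'contact_force': array([2.29191635, 0.88559373, 0.56739115]), 'wrist_torque': array([ 0.04649853, -0.13981257,  0.02516589]), 'grasp_force': 0.0, 'opening': 0.001967152468995446}
```

View pics/c2.png

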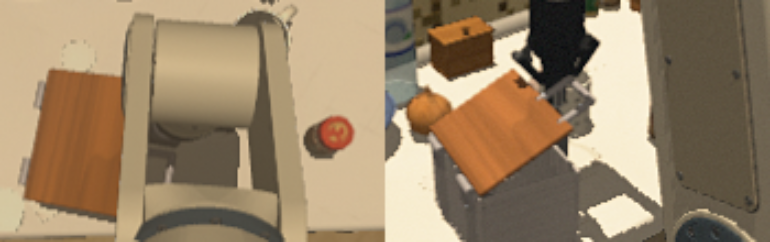

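The lid has sprung up: in the scene crop its front edge is raised and the handle is near (575,95). Next I back out and hover in front of the handle.

Emit:
play_rows:
  dp:
    - [0, 0.1, -0.3]
    - [0, 0.7, -0.6]
    - [0, 1.5, -1.4]
    - [-0.3, 1.5, -2.3]
    - [-0.8, 1.3, -3.2]
  rot:
    - [0, 0, 0]
    - [0, 0, 0]
    - [0, 0, 0]
    - [0, 0, 0]
    - [0, 0, 0]
  fingers: 0.47

```text
clock: 3.13
eef_pos: [463.9, -92.3, 263.3]
tcp_rot: [3.141, 0.0, -0.196]
contact_force: [0.7, 0.5, 0.4]
opening: 0.474
grasp_force: 0.0
```

Emit:
play_rows:
  dp:
    - [-0.4, 0.1, 0]
    - [-0.8, 0.3, 0]
    - [-1.2, 0.5, 0]
    - [-1.4, 0.5, 0]
  rot:
    - [0, 0, 0]
    - [0, 0, 0]
    - [0, 0, 0]
    - [0, 0, 0]

```text
clock: 3.47
eef_pos: [403.1, -99.4, 262.1]
tcp_rot: [3.141, 0.001, -0.194]
contact_force: [-0.3, -0.8, 0.3]
opening: 0.472
grasp_force: 0.0
```

```bash
sed -i 's/^BX=.*/BX=np.array([480.5,61,1.374]); YAW=BX[2]-np.pi\/2/' h.py
python3 - <<'E'
from h import *
from rig import telemetry,optics
s=telemetry.sense(); f=optics.grab_frame("wrist"); im=f["color"].copy()
H=70-184*np.cos(.43),126+184*np.sin(.43)
P=proj(f,box2w([[H[0],2,H[1]],[H[0],32,H[1]],[H[0],62,H[1]]],BX),s);print(P.round(1),s["eef_pos"],s["tcp_rot"],s["opening"])
for p in P: cv2.circle(im,tuple(int(v) for v in p),4,(0,255,0),1)
cv2.imwrite("pics/w2.png",im[...,::-1]); pickle.dump((s,f),open("w2.pkl","wb"))
plan(s,box2w([H[0],32,H[1]+40],BX)[0],YAW)
E
```

```text
[[198.6 150.5]
 [203.6 196.9]
 [208.3 239.5]] [403.14996202 -99.41485755 262.1453517 ] [ 3.14144390e+00  5.03078981e-04 -1.94104980e-01] 0.4723397180288514
dp [ 0.32 -1.88  0.49]
rot [0.   0.   0.03]
```

View pics/w2.png

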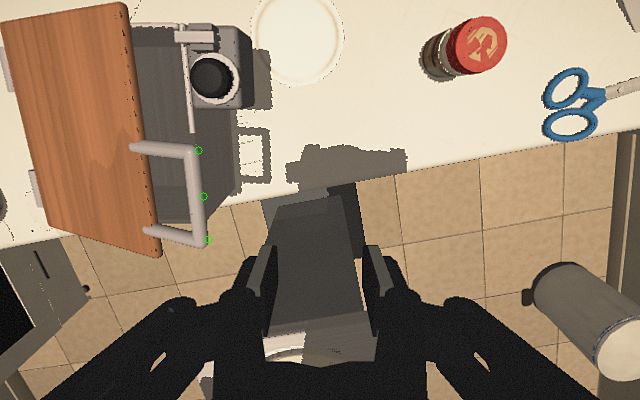

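The bar runs from (195,153) to (202,241), 4–5 px left of the predicted line. That means about 3 mm more towards the hinge.

Emit:
play_rows:
  dp:
    - [0.1, -0.7, 0.1]
    - [0.2, -1.4, 0.2]
    - [0.3, -1.95, 0.3]
    - [0.32, -1.95, 0.4]
    - [0.32, -1.95, 0.4]
  rot:
    - [0, 0, 0]
    - [0, 0, 0]
    - [0, 0, 0]
    - [0, 0, 0]
    - [0, 0, 0]

```text
clock: 3.93
eef_pos: [433.0, -24.0, 245.3]
tcp_rot: [3.142, 0.001, -0.191]
contact_force: [-1.2, 0.2, 0.6]
opening: 0.47
grasp_force: 0.0
```

Run:
```python
from h import *
from rig import telemetry,optics
s=telemetry.sense(); f=optics.grab_frame("wrist"); im=f["color"].copy()
H=70-184*np.cos(.45),126+184*np.sin(.45)
P=proj(f,box2w([[H[0],2,H[1]],[H[0],32,H[1]],[H[0],62,H[1]]],BX),s);print(P.round(1),s["eef_pos"])
for p in P: cv2.circle(im,tuple(int(v) for v in p),4,(0,255,0),1)
cv2.imwrite("pics/w3.png",im[...,::-1])
plan(s,box2w([H[0],32,H[1]-19],BX)[0],YAW)
```

```text
[[326.4 182.2]
 [325.8 230.7]
 [325.2 274.9]] [432.95715951 -24.02997133 245.32303469]
dp [-0.05  0.07  1.46]
rot [0.   0.01 0.05]
```

View pics/w3.png

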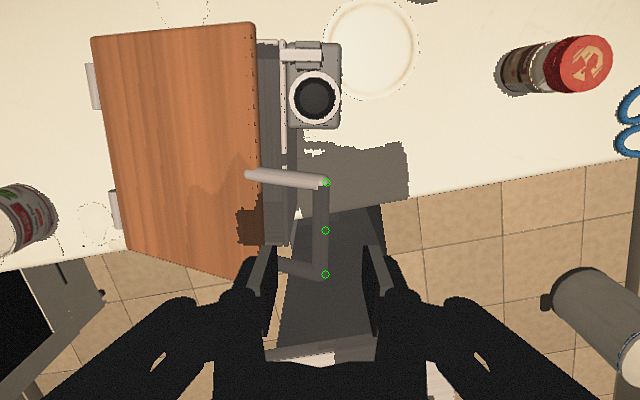

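The bar sits at column 321, centred between the fingers at 320, so I go straight down and pinch.

Emit:
play_rows:
  dp:
    - [-0.05, 0, 0.4]
    - [-0.05, 0, 0.8]
    - [-0.05, 0, 1.1]
    - [-0.05, 0, 1.4]
    - [-0.05, 0, 1.46]
  rot:
    - [0, 0, 0]
    - [0, 0, 0]
    - [0, 0, 0]
    - [0, 0, 0]
    - [0, 0, 0]

```text
clock: 4.4
eef_pos: [429.5, -25.4, 186.3]
tcp_rot: [3.141, 0.003, -0.195]
contact_force: [-1.3, 0.2, 0.2]
opening: 0.472
grasp_force: 0.0
```

Emit:
play_rows:
  dp:
    - [0, 0, 0]
    - [0, 0, 0]
    - [0, 0, 0]
    - [0, 0, 0]
    - [0, 0, 0]
  rot:
    - [0, 0, 0]
    - [0, 0, 0]
    - [0, 0, 0]
    - [0, 0, 0]
    - [0, 0, 0]
  fingers: 0
  grip_force: 20

```text
clock: 4.82
eef_pos: [431.2, -24.2, 188.5]
tcp_rot: [-3.14, -0.001, -0.195]
contact_force: [2.3, 5.3, -2.9]
opening: 0.104
grasp_force: 22.8
```

Run:
```python
from h import *
from rig import telemetry
s=telemetry.sense();print(s["eef_pos"],s["opening"],s["contact_force"],s["grasp_force"])
c,sn=np.cos(BX[2]),np.sin(BX[2]);d=(s["eef_pos"]-np.r_[BX[:2],0]);bx=d[0]*c+d[1]*sn;z=s["eef_pos"][2]+19
rr=np.hypot(70-bx,z-126);a0=np.arctan2(z-126,70-bx);print(bx,z,rr,a0)
R=184
for a in np.r_[a0,np.arange(.55,1.76,.1),1.72]:
    print(round(a,2),"y,z from start",np.round([-( -R*np.cos(a)+R*np.cos(a0))/40, -(R*np.sin(a)-R*np.sin(a0))/40],2))
```

```text
[431.15943832 -24.18401212 188.51964912] 0.10381592674220468 [ 2.29535193  5.29433797 -2.93712804] 22.750990390777588
-93.18727811871494 207.51964911572566 182.41584616404862 0.463284819142972
0.46 y,z from start [-0. -0.]
0.55 y,z from start [-0.19 -0.35]
0.65 y,z from start [-0.45 -0.73]
0.75 y,z from start [-0.75 -1.08]
0.85 y,z from start [-1.08 -1.4 ]
0.95 y,z from start [-1.44 -1.69]
1.05 y,z from start [-1.83 -1.93]
1.15 y,z from start [-2.24 -2.14]
1.25 y,z from start [-2.66 -2.31]
1.35 y,z from start [-3.11 -2.43]
1.45 y,z from start [-3.56 -2.51]
1.55 y,z from start [-4.02 -2.54]
1.65 y,z from start [-4.48 -2.53]
1.75 y,z from start [-4.94 -2.47]
1.72 y,z from start [-4.8  -2.49]
```

Emit:
play_rows:
  dp:
    - [0, -0.19, -0.35]
    - [0, -0.45, -0.73]
    - [0, -0.75, -1.08]
    - [0, -1.08, -1.4]
    - [0, -1.44, -1.69]
  rot:
    - [0, 0, 0]
    - [0, 0, 0]
    - [0, 0, 0]
    - [0, 0, 0]
    - [0, 0, 0]

```text
clock: 5.23
eef_pos: [442.3, 29.4, 258.6]
tcp_rot: [3.136, -0.004, -0.193]
contact_force: [-5.0, -15.9, 19.0]
opening: 0.107
grasp_force: 24.2
```

Emit:
play_rows:
  dp:
    - [0, -0.39, -0.24]
    - [0, -0.8, -0.45]
    - [0, -1.22, -0.62]
    - [0, -1.67, -0.74]
    - [0, -1.67, -0.74]
  rot:
    - [0, 0, 0]
    - [0, 0, 0]
    - [0, 0, 0]
    - [0, 0, 0]
    - [0, 0, 0]

```text
clock: 5.65
eef_pos: [456.9, 99.0, 290.1]
tcp_rot: [-3.139, -0.006, -0.193]
contact_force: [-7.2, -6.9, 31.8]
opening: 0.104
grasp_force: 26.4
```

The upward force means my arc is a few mm low, so I raise it as I go.

Emit:
play_rows:
  dp:
    - [0, -0.1, -0.08]
    - [0, -0.25, -0.13]
    - [0, -0.45, -0.17]
    - [0, -0.65, -0.19]
    - [0, -0.65, -0.19]
  rot:
    - [0, 0, 0]
    - [0, 0, 0]
    - [0, 0, 0]
    - [0, 0, 0]
    - [0, 0, 0]

```text
clock: 6.07
eef_pos: [461.5, 123.6, 294.3]
tcp_rot: [-3.14, -0.004, -0.194]
contact_force: [5.2, -2.3, 5.6]
opening: 0.102
grasp_force: 24.2
```

Run:
```python
from h import *
from rig import telemetry
s=telemetry.sense();print(s["contact_force"],s["wrist_torque"],s["opening"])
c,sn=np.cos(BX[2]),np.sin(BX[2]);d=(s["eef_pos"]-np.r_[BX[:2],0]);bx=d[0]*c+d[1]*sn;z=s["eef_pos"][2]+19
print(bx,-d[0]*sn+d[1]*c,z,np.hypot(70-bx,z-126),np.arctan2(z-126,70-bx))
```

```text
[ 5.17408697 -2.29865085  5.62108345] [-0.47201919 -0.80210487 -0.11866142] 0.10175150927904408
57.6847006077111 30.92484685994438 313.26746555413723 187.67197514331139 1.5051277303967279
```

Emit:
play_rows:
  dp:
    - [0, -0.15, 0]
    - [0, -0.3, -0.01]
    - [0, -0.45, 0]
    - [0, -0.6, 0]
    - [0, -0.7, 0.01]
  rot:
    - [0, 0, 0]
    - [0, 0, 0]
    - [0, 0, 0]
    - [0, 0, 0]
    - [0, 0, 0]

```text
clock: 6.48
eef_pos: [467.0, 150.5, 294.0]
tcp_rot: [-3.14, -0.005, -0.194]
contact_force: [5.0, -1.4, 9.9]
opening: 0.105
grasp_force: 24.8
```

Emit:
play_rows:
  dp:
    - [0, -0.07, 0]
    - [0, -0.14, 0.01]
    - [0, -0.2, 0.02]
    - [0, -0.26, 0.03]
    - [0, -0.26, 0.03]
  rot:
    - [0, 0, 0]
    - [0, 0, 0]
    - [0, 0, 0]
    - [0, 0, 0]
    - [0, 0, 0]

```text
clock: 6.9
eef_pos: [469.1, 160.7, 292.8]
tcp_rot: [-3.14, -0.005, -0.194]
contact_force: [6.6, -1.8, 5.7]
opening: 0.106
grasp_force: 24.7
```

Emit:
play_rows:
  dp:
    - [0, -0.03, 0]
    - [0, -0.06, 0.0]
    - [0, -0.06, 0]
  rot:
    - [0, 0, 0]
    - [0, 0, 0]
    - [0, 0, 0]

```text
clock: 7.15
eef_pos: [469.5, 162.7, 292.6]
tcp_rot: [-3.14, -0.005, -0.194]
contact_force: [6.8, -1.9, 4.0]
opening: 0.103
grasp_force: 24.5
```

Emit:
play_rows:
  dp:
    - [0, -0.03, 0.01]
    - [0, -0.06, 0.01]
    - [0, -0.09, 0.02]
    - [0, -0.12, 0.02]
    - [0, -0.12, 0.02]
  rot:
    - [0, 0, 0]
    - [0, 0, 0]
    - [0, 0, 0]
    - [0, 0, 0]
    - [0, 0, 0]

```text
clock: 7.57
eef_pos: [470.4, 166.9, 291.8]
tcp_rot: [-3.141, -0.005, -0.194]
contact_force: [7.6, -3.9, 5.7]
opening: 0.106
grasp_force: 24.7
```

Emit:
play_rows:
  dp:
    - [0, -0.03, 0.01]
    - [0, -0.06, 0.01]
    - [0, -0.09, 0.02]
    - [0, -0.12, 0.02]
    - [0, -0.12, 0.02]
  rot:
    - [0, 0, 0]
    - [0, 0, 0]
    - [0, 0, 0]
    - [0, 0, 0]
    - [0, 0, 0]

```text
clock: 7.98
eef_pos: [470.5, 167.8, 291.6]
tcp_rot: [3.134, -0.005, -0.194]
contact_force: [2.0, -23.3, 17.3]
opening: 0.107
grasp_force: 26.2
```

The lid is on its stop. I ease the push, let go slowly and lift off.

Emit:
play_rows:
  dp:
    - [0, 0.06, 0]
    - [0, 0.08, 0]
    - [0, 0.08, 0]
  rot:
    - [0, 0, 0]
    - [0, 0, 0]
    - [0, 0, 0]

```text
clock: 8.23
eef_pos: [470.4, 167.2, 291.7]
tcp_rot: [3.14, -0.005, -0.194]
contact_force: [3.8, -10.1, 13.4]
opening: 0.101
grasp_force: 25.4
```

Emit:
play_rows:
  dp:
    - [0, 0.0, 0]
    - [0, 0.0, 0]
    - [0, 0.0, 0]
    - [0, 0, 0]
  rot:
    - [0, 0, 0]
    - [0, 0, 0]
    - [0, 0, 0]
    - [0, 0, 0]
  fingers: 0.4

```text
clock: 8.57
eef_pos: [468.2, 169.1, 289.2]
tcp_rot: [3.141, 0.001, -0.194]
contact_force: [0.2, -0.1, 0.1]
opening: 0.398
grasp_force: 0.0
```

Emit:
play_rows:
  dp:
    - [0, 0.0, -0.4]
    - [0, 0.0, -0.9]
    - [0, 0.0, -1.5]
    - [0, 0, -2.1]
    - [0, 0.2, -2.6]
  rot:
    - [0, 0, 0]
    - [0, 0, 0]
    - [0, 0, 0]
    - [0, 0, 0]
    - [0, 0, 0]

```text
clock: 8.98
eef_pos: [467.1, 162.2, 394.7]
tcp_rot: [-3.141, 0.0, -0.193]
contact_force: [0.4, 0.3, 0.7]
opening: 0.402
grasp_force: 0.0
```

Run:
```python
from h import *
from rig import telemetry,optics
s=telemetry.sense()
a=optics.grab_frame("top")["color"][140:260,270:445];b=optics.grab_frame("scene")["color"][130:250,240:415]
cv2.imwrite("pics/c3.png",cv2.resize(np.hstack([a,b]),None,fx=2.2,fy=2.2)[...,::-1])
T=[491,-251.5,400]; plan(s,T,YAW); plan(s,[491,-251.5,160],YAW);print(s["eef_pos"])
```

```text
dp [ 2.57 10.04 -0.14]
rot [-0.01  0.    0.04]
dp [ 2.57 10.04  5.86]
rot [-0.01  0.    0.04]
[467.07816711 162.16159336 394.72135195]
```

View pics/c3.png

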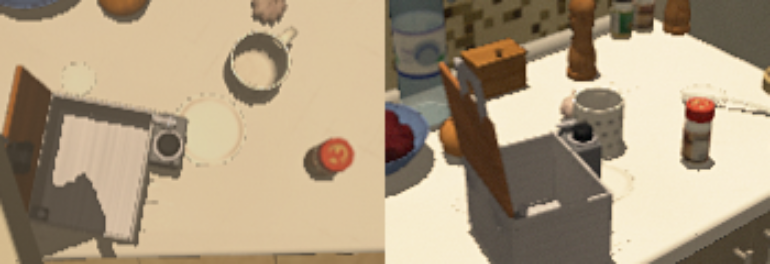

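The lid leans open on its stop. The box is empty, and the jar cap is at full-frame (423,211) in the top view and (383.6,177.7) in the scene view, which agrees with (489,-254).

Emit:
play_rows:
  dp:
    - [0.2, 0.8, 0]
    - [0.4, 1.6, 0]
    - [0.6, 2.5, 0.1]
    - [0.8, 3.4, 0.3]
    - [1.0, 4.3, 0.6]
  rot:
    - [0, 0, 0]
    - [0, 0, 0]
    - [0, 0, 0]
    - [0, 0, 0]
    - [0, 0, 0]
  fingers: 1

```text
clock: 9.5
eef_pos: [473.0, -16.4, 369.0]
tcp_rot: [-3.141, -0.001, -0.193]
contact_force: [1.0, -0.1, -0.5]
opening: 1.0
grasp_force: 0.0
```

Emit:
play_rows:
  dp:
    - [0.2, 0.8, 0.3]
    - [0.4, 1.6, 0.6]
    - [0.6, 2.4, 0.9]
    - [0.8, 3.2, 1.3]
    - [1.0, 4.0, 1.8]
  rot:
    - [0, 0, 0]
    - [0, 0, 0]
    - [0, 0, 0]
    - [0, 0, 0]
    - [0, 0, 0]

```text
clock: 9.92
eef_pos: [481.5, -181.4, 296.6]
tcp_rot: [-3.141, -0.001, -0.194]
contact_force: [0.6, 0.0, 0.5]
opening: 1.004
grasp_force: 0.0
```

Emit:
play_rows:
  dp:
    - [0.2, 0.6, 0.6]
    - [0.4, 1.2, 1.2]
    - [0.55, 1.6, 1.8]
    - [0.55, 1.74, 2.2]
    - [0.55, 1.74, 2.2]
  rot:
    - [0, 0, 0]
    - [0, 0, 0]
    - [0, 0, 0]
    - [0, 0, 0]
    - [0, 0, 0]

```text
clock: 10.33
eef_pos: [487.2, -252.4, 204.8]
tcp_rot: [-3.14, 0.007, -0.195]
contact_force: [0.1, 1.3, -0.9]
opening: 1.001
grasp_force: 0.0
```

Run:
```python
from h import *
from rig import telemetry,optics
s=telemetry.sense(); f=optics.grab_frame("wrist"); im=f["color"]; print(s["eef_pos"],s["tcp_rot"])
hsv=cv2.cvtColor(im,cv2.COLOR_RGB2HSV)
m=cv2.inRange(hsv,(0,120,60),(8,255,255))|cv2.inRange(hsv,(172,120,60),(180,255,255))
c=max(cv2.findContours(m,0,2)[0],key=cv2.contourArea);(x,y),rd=cv2.minEnclosingCircle(c);e=cv2.fitEllipse(c);print(x,y,rd,e)
for p in((x,y),e[0]):print(plane(f,[p],104,s))
cv2.imwrite("pics/w4.png",im[...,::-1])
plan(s,[490.5,-252,68],YAW)
```

```text
[ 487.15809816 -252.35019679  204.75450662] [-3.13951278  0.00727771 -0.19545256]
322.2698974609375 188.19125366210938 31.21697998046875 ((320.6359558105469, 188.60064697265625), (56.524810791015625, 59.860809326171875), 7.454491138458252)
[[ 492.47719258 -254.56674512  104.        ]]
[[ 492.39787656 -253.2781758   104.        ]]
dp [ 0.11 -0.02  3.42]
rot [-0.02  0.07  0.01]
```

View pics/w4.png

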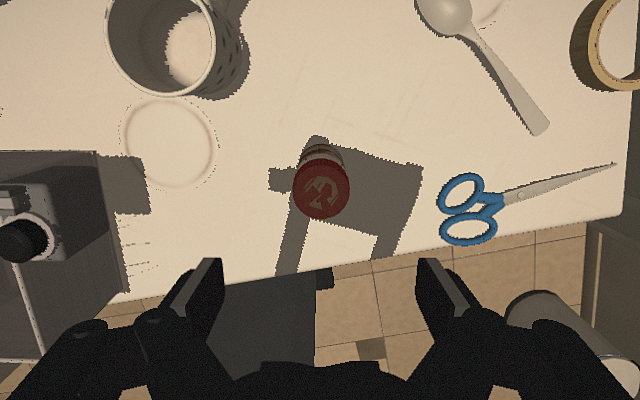

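The jar cap is at (321,189), centred between the fingers, with nothing in the way. I descend on it.

Emit:
play_rows:
  dp:
    - [0.11, 0, 0.8]
    - [0.11, 0, 1.6]
    - [0.11, 0, 2.4]
    - [0.11, 0, 3.1]
    - [0.11, 0, 3.47]
  rot:
    - [0, 0, 0]
    - [0, 0, 0]
    - [0, 0, 0]
    - [0, 0, 0]
    - [0, 0, 0]

```text
clock: 10.8
eef_pos: [493.4, -251.8, 68.8]
tcp_rot: [-3.141, 0.002, -0.193]
contact_force: [-0.5, 1.0, -0.1]
opening: 1.002
grasp_force: 0.0
```

Emit:
play_rows:
  dp:
    - [0, 0, 0]
    - [0, 0, 0]
    - [0, 0, 0]
    - [0, 0, 0]
    - [0, 0, 0]
  rot:
    - [0, 0, 0]
    - [0, 0, 0]
    - [0, 0, 0]
    - [0, 0, 0]
    - [0, 0, 0]
  fingers: 0.4
  grip_force: 35

```text
clock: 11.22
eef_pos: [495.6, -253.7, 72.7]
tcp_rot: [3.141, -0.003, -0.194]
contact_force: [-0.4, 0.4, 7.6]
opening: 0.511
grasp_force: 35.5
```

Emit:
play_rows:
  dp:
    - [0, 0, -0.3]
    - [0, 0, -0.9]
    - [0, 0, -1.7]
    - [0, 0, -2.6]
    - [0, 0, -3.4]
  rot:
    - [0, 0, 0]
    - [0, 0, 0]
    - [0, 0, 0]
    - [0, 0, 0]
    - [0, 0, 0]

```text
clock: 11.63
eef_pos: [494.0, -253.3, 209.9]
tcp_rot: [3.141, -0.001, -0.194]
contact_force: [0.7, -1.3, -0.6]
opening: 0.513
grasp_force: 36.1
```

Emit:
play_rows:
  dp:
    - [0, -0.3, -0.5]
    - [0, -0.9, -0.8]
    - [0, -1.6, -0.9]
    - [0, -2.3, -0.9]
    - [0, -3, -0.9]
  rot:
    - [0, 0, 0]
    - [0, 0, 0]
    - [0, 0, 0]
    - [0, 0, 0]
    - [0, 0, 0]

```text
clock: 12.05
eef_pos: [517.4, -134.6, 244.7]
tcp_rot: [3.141, -0.002, -0.195]
contact_force: [0.2, 0.7, -1.9]
opening: 0.511
grasp_force: 36.2
```

Run:
```python
from h import *
from rig import telemetry
s=telemetry.sense();print(s["eef_pos"],s["opening"],s["grasp_force"],s["contact_force"])
T=box2w([-5,-5,s["eef_pos"][2]],BX)[0];print(T);plan(s,T,YAW)
```

```text
[ 517.42436427 -134.60666298  244.7290434 ] 0.5108432238970025 36.178545123766526 [ 0.17222641  0.74462295 -1.85809312]
[484.42584758  55.11886739 244.7290434 ]
dp [-1.73 -4.49 -0.  ]
rot [ 0.   -0.02  0.02]
```

Emit:
play_rows:
  dp:
    - [-0.2, -0.7, -0.1]
    - [-0.6, -1.5, -0.1]
    - [-1.0, -2.4, -0.1]
    - [-1.4, -3.3, -0.1]
    - [-1.73, -4.0, -0.1]
  rot:
    - [0, 0, 0]
    - [0, 0, 0]
    - [0, 0, 0]
    - [0, 0, 0]
    - [0, 0, 0]

```text
clock: 12.47
eef_pos: [479.1, 36.9, 248.0]
tcp_rot: [-3.141, -0.001, -0.194]
contact_force: [0.7, 0.2, -1.0]
opening: 0.512
grasp_force: 36.2
```

Emit:
play_rows:
  dp:
    - [0, -0.3, 0]
    - [0, -0.49, 0]
    - [0, -0.49, 0]
    - [0, -0.49, 0]
  rot:
    - [0, 0, 0]
    - [0, 0, 0]
    - [0, 0, 0]
    - [0, 0, 0]

```text
clock: 12.8
eef_pos: [484.4, 53.5, 247.1]
tcp_rot: [3.141, -0.001, -0.193]
contact_force: [0.5, 0.2, 0.2]
opening: 0.509
grasp_force: 36.2
```

Run:
```python
from h import *
from rig import telemetry,optics
s=telemetry.sense();print(s["eef_pos"],s["opening"],s["grasp_force"],s["contact_force"])
a=optics.grab_frame("wrist")["color"];b=optics.grab_frame("scene")["color"][70:270,200:400]
cv2.imwrite("pics/c4.png",cv2.resize(np.hstack([cv2.resize(a,(480,300)),cv2.resize(b,(300,300))]),None,fx=1,fy=1)[...,::-1])
plan(s,box2w([-5,-5,78],BX)[0],YAW)
```

```text
[484.39469101  53.4596696  247.11526681] 0.5085526203334214 36.200566150419036 [0.48222882 0.22915383 0.22303964]
dp [-0.01 -0.04  4.23]
rot [ 0.   -0.01  0.03]
```

View pics/c4.png

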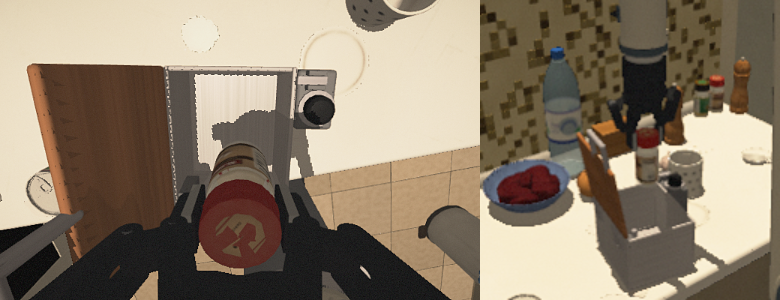

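The jar hangs upright over the box opening, clear of the walls and lid. I lower it slowly at the end.

Emit:
play_rows:
  dp:
    - [0, 0, 0.5]
    - [0, 0, 1.1]
    - [0, 0, 1.7]
    - [0, 0, 2.2]
    - [0, 0, 2.7]
  rot:
    - [0, 0, 0]
    - [0, 0, 0]
    - [0, 0, 0]
    - [0, 0, 0]
    - [0, 0, 0]

```text
clock: 13.32
eef_pos: [483.9, 52.7, 137.5]
tcp_rot: [3.141, 0.0, -0.195]
contact_force: [-0.1, -0.8, -1.1]
opening: 0.513
grasp_force: 36.2
```

Emit:
play_rows:
  dp:
    - [0, 0, 0.4]
    - [0, 0, 0.8]
    - [0, 0, 1.1]
    - [0, 0, 1.3]
    - [0, 0, 1.35]
  rot:
    - [0, 0, 0]
    - [0, 0, 0]
    - [0, 0, 0]
    - [0, 0, 0]
    - [0, 0, 0]

```text
clock: 13.73
eef_pos: [483.3, 53.0, 83.4]
tcp_rot: [3.141, 0.002, -0.195]
contact_force: [-0.3, 0.7, -0.4]
opening: 0.511
grasp_force: 36.2
```

Emit:
play_rows:
  dp:
    - [0, 0, 0.02]
    - [0, 0, 0.04]
    - [0, 0, 0.07]
    - [0, 0, 0.07]
  rot:
    - [0, 0, 0]
    - [0, 0, 0]
    - [0, 0, 0]
    - [0, 0, 0]

```text
clock: 14.07
eef_pos: [484.3, 54.0, 82.3]
tcp_rot: [-3.141, -0.001, -0.194]
contact_force: [0.1, -0.0, -0.5]
opening: 0.51
grasp_force: 36.2
```

Emit:
play_rows:
  dp:
    - [0, 0, 0.02]
    - [0, 0, 0.04]
    - [0, 0, 0.06]
    - [0, 0, 0.08]
    - [0, 0, 0.08]
  rot:
    - [0, 0, 0]
    - [0, 0, 0]
    - [0, 0, 0]
    - [0, 0, 0]
    - [0, 0, 0]

```text
clock: 14.48
eef_pos: [483.8, 54.0, 78.5]
tcp_rot: [3.142, 0.0, -0.194]
contact_force: [-0.3, 0.0, -1.3]
opening: 0.51
grasp_force: 36.2
```

Emit:
play_rows:
  dp:
    - [0, 0, 0.02]
    - [0, 0, 0.04]
    - [0, 0, 0.06]
    - [0, 0, 0.06]
  rot:
    - [0, 0, 0]
    - [0, 0, 0]
    - [0, 0, 0]
    - [0, 0, 0]

```text
clock: 14.82
eef_pos: [484.8, 53.9, 77.6]
tcp_rot: [-3.141, -0.001, -0.194]
contact_force: [-4.7, -2.3, 19.6]
opening: 0.512
grasp_force: 38.0
```

It is on the floor. I ease off by 1 mm, open and lift.

Emit:
play_rows:
  dp:
    - [0, 0, -0.02]
    - [0, 0, -0.02]
  rot:
    - [0, 0, 0]
    - [0, 0, 0]

```text
clock: 14.98
eef_pos: [484.4, 54.0, 77.7]
tcp_rot: [-3.141, -0.001, -0.194]
contact_force: [-1.7, -0.4, 9.5]
opening: 0.512
grasp_force: 36.9
```

Emit:
play_rows:
  dp:
    - [0, 0, 0]
    - [0, 0, 0]
    - [0, 0, 0]
    - [0, 0, 0]
  rot:
    - [0, 0, 0]
    - [0, 0, 0]
    - [0, 0, 0]
    - [0, 0, 0]
  fingers: 0.7

```text
clock: 15.32
eef_pos: [483.8, 54.0, 76.8]
tcp_rot: [3.142, 0.0, -0.194]
contact_force: [-0.6, -0.2, -0.7]
opening: 0.701
grasp_force: 0.0
```

Emit:
play_rows:
  dp:
    - [0, 0, -0.3]
    - [0, 0, -0.8]
    - [0, 0, -1.5]
    - [0, 0, -2.3]
    - [0, 0, -3.1]
  rot:
    - [0, 0, 0]
    - [0, 0, 0]
    - [0, 0, 0]
    - [0, 0, 0]
    - [0, 0, 0]

```text
clock: 15.73
eef_pos: [483.3, 54.0, 201.9]
tcp_rot: [3.141, 0.001, -0.194]
contact_force: [1.3, 0.3, -0.4]
opening: 0.697
grasp_force: 0.0
```

Emit:
play_rows:
  dp:
    - [0, 0.5, -0.6]
    - [0, 1.3, -1.2]
    - [0, 2.1, -1.6]
    - [0, 3, -1.6]
    - [0, 3.9, -1.6]
  rot:
    - [0, 0, 0]
    - [0, 0, 0]
    - [0, 0, 0]
    - [0, 0, 0]
    - [0, 0, 0]

```text
clock: 16.15
eef_pos: [454.0, -100.4, 266.3]
tcp_rot: [3.142, -0.003, -0.193]
contact_force: [1.1, -0.0, -0.7]
opening: 0.7
grasp_force: 0.0
```

Run:
```python
from h import *
from rig import telemetry,optics
s=telemetry.sense();print(s["eef_pos"],s["contact_force"])
a=optics.grab_frame("top")["color"][130:260,200:440];b=optics.grab_frame("scene")["color"][130:260,205:395]
cv2.imwrite("pics/c5.png",cv2.resize(np.hstack([a,b]),None,fx=1.8,fy=1.8)[...,::-1])
```

```text
[ 454.03690892 -100.38260788  266.34792899] [ 1.08809441 -0.04820327 -0.74291644]
```

View pics/c5.png

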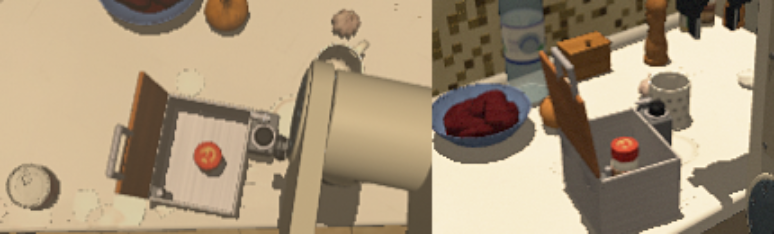

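The jar stands upright in the box and the lid is back on its stop. The tin and mug have not moved, and the arm is clear.

```bash
python3 -c "
from rig import r
print(r.sign_off())"
```

```text
the job is handed in; nothing more can be done
None
```

I pressed the button, laid the lid back on its stop by hand and stood the jar upright on the box floor, and handed the job in at about 16 s with mug and tin untouched; one risk is that pressing the button peaked at about 52 N at the fingertips, above the 40 N limit if that limit also covers the fingers.

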